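# Clear the glass chips into the catch pan and hold the pan up

## Task

Take the orange scraper block and wipe all four loose glass chips off the raised steel plate into the green catch pan that stands against it; the chips are sharp, so keep the fingers off them. Set the scraper down on the plate or the bench, not in the pan, then lift the pan by its red grip and finish holding it in the air, steady and level, at least 15 cm above the bench with all the chips in it. Leave the two standing tumblers and the grey dressing stone alone.

Things in the scene. Friction and masses are not known exactly. Their poses are not given: they have to be found in the camera images.
- plate: Fixed stand: a wooden block topped by a flat bare steel plate without lips, 170 mm (its x) by 200 mm (its y); top face 90 mm above the bench. Origin: centre of the stand's underside, on the bench. The pan stands at its -y edge (100 mm from the origin): wipe the chips along its -y axis over that edge. The wood below lies 10 mm inside the steel's edges.
- pan: Loose green open catch pan on the bench, 2 to 11 mm from the plate's -y edge and parallel to it; 200 mm (x) by 150 mm (y), walls 45 mm high, 3 mm thick, 0.3 to 0.55 kg. A dark bar (8 mm thick, top at 71 mm) spans it along x between two end uprights (74 mm), with a red grip mid-way (top 79 mm): all below the plate's top. Origin: centre of its underside; +y points to the plate.
- pan_grip (a point): Centre of the pan's red grip, 68 mm above the pan's underside, over its middle (balance point of the empty pan). The grip is 90 mm long along the pan's x, 18 mm thick along its y and 22 mm high; grasp it from above across its thickness.
- scraper: Loose orange scraper block (0.2 kg) standing on its black rubber foot on the bench, left or right of the work. Foot block 140 mm (its x, the wiping width) by 30 mm (y), 32 mm high; on it a grip fin 70 mm long (x), 24 mm thick (y), from 32 to 82 mm above the underside: grasp it from above across its thickness. Same both ways round. Origin: centre of its underside.
- chip1: A loose blue glass chip, a flat faceted piece about 26 mm across and 12 mm thick (12 g), lying on the steel plate. Origin: centre of its underside.
- chip2: A loose copper-coloured glass chip, a flat faceted piece about 24 mm across and 12 mm thick (12 g), lying on the steel plate. Origin: centre of its underside.
- chip3: A loose blue glass chip, a flat faceted piece about 28 mm across and 12 mm thick (12 g), lying on the steel plate. Origin: centre of its underside.
- chip4: A loose blue glass chip, a flat faceted piece about 24 mm across and 12 mm thick (12 g), lying on the steel plate. Origin: centre of its underside.
- tumbler1: Bystander: an upside-down blue cut-glass tumbler, 80 mm wide at the bench, 97 mm high. Stands on the bench on the side where the scraper is not. Origin: centre of its underside.
- tumbler2: Bystander: an upside-down dark blue cut-glass tumbler, 80 mm wide at the bench, 97 mm high, on the bench beyond the plate. Origin: centre of its underside.
- stone: Bystander: a grey dressing stone, a bar 100 x 40 mm (its x, y) and 25 mm high, lying on the bench to the far right of the pan. Origin: centre of its underside.

How it is judged:
On the way, in this order (a step that is already met when the one before it is completed fails the run):
1. the scraper block is held in the gripper with its foot down at the plate's top (contact force between the fingers and scraper above 1 N and z of scraper in the frame of plate between 0.08 and 0.105 m and x of scraper in the frame of plate between -0.085 and 0.085 m and y of scraper in the frame of plate between -0.125 and 0.125 m), for 0.2 s.
2. all four chips lie in the pan while it stands on the bench (x of chip1 in the frame of pan between -0.1 and 0.1 m and y of chip1 in the frame of pan between -0.075 and 0.075 m and z of chip1 in the frame of pan between -0.005 and 0.05 m and x of chip2 in the frame of pan between -0.1 and 0.1 m and y of chip2 in the frame of pan between -0.075 and 0.075 m and z of chip2 in the frame of pan between -0.005 and 0.05 m and x of chip3 in the frame of pan between -0.1 and 0.1 m and y of chip3 in the frame of pan between -0.075 and 0.075 m and z of chip3 in the frame of pan between -0.005 and 0.05 m and x of chip4 in the frame of pan between -0.1 and 0.1 m and y of chip4 in the frame of pan between -0.075 and 0.075 m and z of chip4 in the frame of pan between -0.005 and 0.05 m and height (world z) of pan below 0.02 m), for 0.2 s.
At the end, for the whole second after the job is handed in: Gripper holds the pan, underside 145 mm or more above the bench, within 0.12 rad of level, still (30 mm/s, 0.2 rad/s), clear of plate and scraper; all four chips within its walls (origins at most 50 mm above its underside); scraper out of the hand, at rest on plate or bench (x of chip1 in the frame of pan between -0.1 and 0.1 m and y of chip1 in the frame of pan between -0.075 and 0.075 m and z of chip1 in the frame of pan between -0.005 and 0.05 m and x of chip2 in the frame of pan between -0.1 and 0.1 m and y of chip2 in the frame of pan between -0.075 and 0.075 m and z of chip2 in the frame of pan between -0.005 and 0.05 m and x of chip3 in the frame of pan between -0.1 and 0.1 m and y of chip3 in the frame of pan between -0.075 and 0.075 m and z of chip3 in the frame of pan between -0.005 and 0.05 m and x of chip4 in the frame of pan between -0.1 and 0.1 m and y of chip4 in the frame of pan between -0.075 and 0.075 m and z of chip4 in the frame of pan between -0.005 and 0.05 m and height (world z) of pan above 0.145 m and angle between pan's own z axis and vertical below 0.12 rad and linear speed of each of pan, scraper below 0.03 m/s and angular speed of pan below 0.2 rad/s and contact force between the fingers and pan above 1 N and contact force between pan and plate below 0.1 N and contact force between each of pan, the fingers and scraper below 0.1 N and height (world z) of scraper above -0.02 m); the arm keeps its last pose, push and grip.
It fails at once if the fingers touch a chip (over 1 N) (contact force between the fingers and chip1 above 1 N or contact force between the fingers and chip2 above 1 N or contact force between the fingers and chip3 above 1 N or contact force between the fingers and chip4 above 1 N).
It fails at once if a tumbler or the dressing stone is moved more than 20 mm or tipped (distance of any of tumbler1, tumbler2, stone from where it was at the start of the episode above 0.02 m or angle between any of tumbler1, tumbler2, stone's own z axis and vertical above 0.3 rad).
It also fails if it takes over 67 s, if anything falls off the work surface, if the arm or the gripper's body presses on something with over 40 N, if the wrist force passes 120 N, or if a joint passes its speed limit or range.

## Robot

A 7-joint arm with a two-finger parallel gripper is mounted at the origin on the work surface. World frame = base frame: x ahead of the robot, y to its left, z up, the work surface at z = 0. Lengths are in m, angles in rad, forces in N, time in s.
With the tool pointing down it reaches from about 0.4 to 0.75 m from the base axis. Payload 19.5 kg.
Tool frame: the origin (TCP) lies on the centre line of the jaws, within the pads' length; the fingertips stand 25 mm ahead of it and the grasp point (between the pads) lies 6 mm ahead of it; z points along the fingers, y is the line along which they close (so a half turn about z gives the same grasp; the last joint's range is limited). The gripper opens to 85 mm and grips with 20 to 120 N. Pads are 22 mm wide; open, the fingers measure 114 mm over their backs; the gripper's body (76 mm by 85 mm) begins 54 mm behind the grasp point. The pads swing forward as they close: fully open they stand 13 mm farther back than shut.
Start: joints at [1.259, 0.707, -0.028, 1.485, 0.022, 0.951, -0.075], TCP at [0.153, -0.554, 0.229] pointing down, gripper open.
Joint ranges: [-2.71, 2.71], [-0.32, 2.16], [-1.57, 1.52], [0, 2.45], [-1.46, 4.6], [0, 2.02], [-2.83, 2.83]. Speed limits (rad/s): [1.89, 1.89, 2.57, 2.57, 3.01, 3.01, 3.01].

## Interface

Orientations are given as a unit quaternion [w, x, y, z].
In Python, from plant import env gives the robot as it stands.
- The arm moves only by the tool move_arm, never from a script. Its argument "motion" is a list of rows, each a list of 3 entries, a list of its own where there are three numbers: the shift along the tool's x, y, z in mm, then the turn, a rotation vector about the tool's x, y, z in degrees, then the closure, from 0 (fully open) to 1 (shut). A call has 1 to 8 rows; each row shifts and turns the commanded pose from where the row before left it, along the tool's axes as they then stand; what a row does not reach is not made up. A row lasts 1/10 s, in which the tool goes at most 50 mm and 8.59 degrees, less where a joint would pass 70% of its speed; a pose out of reach is approached as far as the arm can. A call is refused whole if a number of a shift passes 50 or a number of a turn 8.59, either way. A call with a gripper value outside its range is refused whole. The fingers move at their own pace and stop on an object; the grip force is fixed at half the most. Time passes only in rows, so rows that do not move let the fingers close. It gives the time, the measured TCP pose, the force, the opening and the grip force at its end, in the units of the state.
- env.read_state(): the state, without advancing time (a new reading comes with each control period).
- env.camera(name): name is "scene" or "top"; returns a dict with "color" (400x640x3 uint8, red, green, blue), "intrinsics" (3x3 intrinsics, pixels), "origin" and "attitude" of the camera in the world. Camera axes: x right, y up, looking along -z (the intrinsics and any distortion apply to the point x, -y, -z); pixel columns grow to the right and rows downward; lengths in m; the calibration is good to about 2 mm. A picture is of the moment at which its call begins. There is no depth.
- env.job_done(): hands the job in; it is judged then, once.
The state is a dict: "time": time; "q": joint angles; "dq": joint speeds; "effort": joint torques, N m; "tcp_pos": TCP position; "tcp_rot": TCP orientation; "wrist_force": force on the tool from outside, world axes, zero at the start; "wrist_torque": the same for the moment, N m; "opening": finger opening in m; "grip_force": force on a finger pad.
Only numpy, scipy, OpenCV 4.12 (cv2) and the standard library are available. Lean on these libraries where they do the work, as an engineer would, in place of code of your own. Each camera call takes 0.05 s, during which the arm holds its last target. There are 200 camera calls.

## Working session

There is one attempt and no reset: what is moved stays moved. The work goes in short steps, Python scripts to look and compute and a tool call to move; the robot and the scene stay as the last step left them, time stands still between calls to the robot, and variables do not carry over. Pictures are saved under pics/ and viewed, at most 10 in all, crops included, and the job is handed in when it is done.

Besides the shell and the picture viewer there is one more tool, called after "Request:" as name([rows], argument=value, ...), one row to a line, values as JSON. move_arm: Moves the arm, as the interface text tells. Its arguments: {"type":"object","properties":{"motion":{"type":"array"}},"required":["motion"]}

```bash
mkdir -p pics; ls
python3 - <<'E'
from plant import env
import cv2
s=env.read_state();print(s)
for n in("scene","top"):
    c=env.camera(n);cv2.imwrite(f"pics/{n}0.png",c["color"][:,:,::-1]);print(n,{k:v for k,v in c.items() if k!="color"})
E
```

```text
pics
{'time': 0.0, 'q': array([ 1.25929786,  0.70710833, -0.02764726,  1.48498362,  0.02203597,
        0.95092815, -0.07547449]), 'dq': array([ 0.00086948, -0.00043419,  0.0028887 ,  0.00177875, -0.000842  ,
        0.00102723,  0.00047196]), 'effort': array([ 3.74642423e-04, -8.83228326e+01,  1.23483136e+00, -2.36170024e+01,
        1.69336813e-02,  6.41087507e-03, -5.21113316e-05]), 'tcp_pos': array([ 0.1531911 , -0.55393815,  0.22882777]), 'tcp_rot': array([-5.53218949e-04,  9.90910073e-01,  1.34524764e-01, -9.87259437e-05]), 'wrist_force': array([ 0.1004446 ,  0.25503247, -0.46589659]), 'wrist_torque': array([-0.00425612, -0.0259456 , -0.0519442 ]), 'grip_force': 0.0, 'opening': 0.08564599765159979}
scene {'intrinsics': array([[476.82335222,   0.        , 314.88718517],
       [  0.        , 476.82335222, 197.67784605],
       [  0.        ,   0.        ,   1.        ]]), 'origin': array([ 1.37359456, -0.06379416,  0.85538703]), 'attitude': array([0.67087053, 0.27680958, 0.25673279, 0.63827695])}
top {'intrinsics': array([[395.43786479,   0.        , 327.60705777],
       [  0.        , 395.43786479, 197.56603574],
       [  0.        ,   0.        ,   1.        ]]), 'origin': array([0.50987682, 0.01033579, 1.15034555]), 'attitude': array([ 0.71099279,  0.02659123, -0.03599972, -0.7017736 ])}
```

View pics/top0.png

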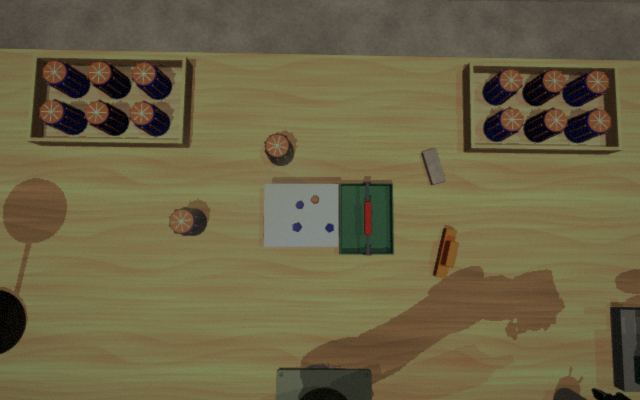

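View pics/scene0.png

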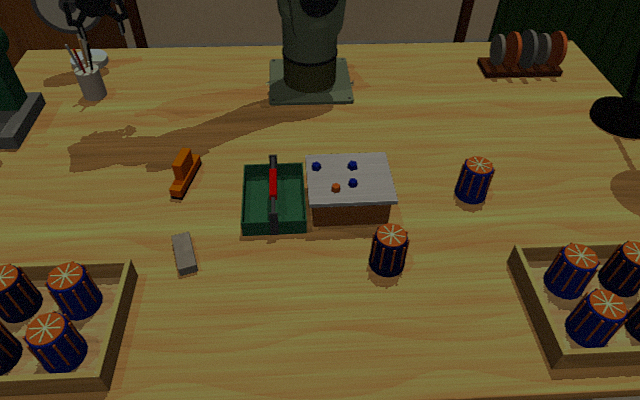

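The top view has image up = +x and right = -y. The plate spans cols 265-339, rows 183-247, and the pan is to its right up to col 394. The red grip is near (368,218), and the orange scraper near (446,252) is tilted. There are blue chips at (299,205), (297,227) and (330,228), and a copper chip at (315,199). The stone is at (433,166).

```bash
cat > h.py <<'E'
import numpy as np, cv2
from scipy.spatial.transform import Rotation as R
from scipy.optimize import minimize
def att(c): q=c["attitude"]; return R.from_quat([q[1],q[2],q[3],q[0]]).as_matrix()
def proj(c,P):
    p=(np.atleast_2d(P)-c["origin"])@att(c); K=c["intrinsics"]
    return np.c_[K[0,2]+K[0,0]*p[:,0]/-p[:,2], K[1,2]+K[1,1]*-p[:,1]/-p[:,2]]
def ray(c,u,v,z):
    K=c["intrinsics"]; d=att(c)@np.array([(u-K[0,2])/K[0,0],-(v-K[1,2])/K[1,1],-1]); o=c["origin"]
    return o+d*(z-o[2])/d[2]
def hsv(c): return cv2.cvtColor(c["color"],cv2.COLOR_RGB2HSV)
def box(x,y,z0,z1,dx=0,dy=0): return np.array([[dx+a*x/2,dy+b*y/2,z] for a in(-1,1) for b in(-1,1) for z in(z0,z1)])
S=4
def rend(c,boxes,p):
    m=np.zeros((400*S,640*S),np.uint8); Rm=R.from_euler('z',p[2]).as_matrix()
    for b in boxes:
        h=cv2.convexHull(((proj(c,b@Rm.T+[p[0],p[1],0])+.5)*S).astype(np.float32)).round().astype(np.int32)
        cv2.fillConvexPoly(m,h,255)
    return cv2.resize(m,(640,400),interpolation=cv2.INTER_AREA)/255.
def fit(cams,masks,boxes,p0):
    f=lambda p:sum(np.abs(rend(c,boxes,p)-m).sum()/m.sum() for c,m in zip(cams,masks))
    r=minimize(f,p0,method='Nelder-Mead',options=dict(initial_simplex=np.array([p0]*4)+np.r_[[[0,0,0]],np.diag([.015,.015,.15])],xatol=1e-4,fatol=1e-4))
    return r.x,r.fun
def near(m,u,v,r):
    k=np.zeros(m.shape,np.uint8);cv2.circle(k,(u,v),r,1,-1);return (m.astype(bool)&(k>0)).astype(float)
E
python3 - <<'E'
from h import *
from plant import env
T=env.camera("top");C=env.camera("scene")
ht,hc=hsv(T),hsv(C)
for n,h,pts in(("top",ht,[(446,252),(440,255),(455,250),(368,218),(280,190),(299,205),(315,199),(355,200)]),("sc",hc,[(182,160),(180,190),(190,180),(273,185),(330,160),(316,167),(336,188)])):
    print(n,[(p,h[p[1],p[0]].tolist()) for p in pts])
orange=lambda h:(h[...,0]<22)&(h[...,1]>190)&(h[...,2]>60)
mt=near(orange(ht),447,252,32);mc=near(orange(hc),184,175,35)
print("orange px",mt.sum(),mc.sum(), ray(T,446,252,.05))
bx=[box(.14,.03,.006,.032),box(.07,.024,.032,.082)]
for y0 in(1.3,1.9): print("scr",fit([T,C],[mt,mc],bx,[*ray(T,446,252,.04)[:2],y0]))
white=lambda h:(h[...,1]<60)&(h[...,2]>110)
def fill(m):
    k,_=cv2.findContours(m.astype(np.uint8),0,1);k=max(k,key=cv2.contourArea);o=np.zeros(m.shape,np.uint8);cv2.drawContours(o,[cv2.convexHull(k)],-1,1,-1);return o.astype(float)
pt=fill(near(white(ht),302,215,60));pc=fill(near(white(hc),350,180,60))
print("plate px",pt.sum(),pc.sum())
for cs,ms in(([T],[pt]),([C],[pc]),([T,C],[pt,pc])): print("plate",fit(cs,ms,[box(.17,.2,.09,.09)],[*ray(T,302,215,.09)[:2],0]))
red=lambda h:((h[...,0]<6)|(h[...,0]>172))&(h[...,1]>150)&(h[...,2]>60)
rt=near(red(ht),368,218,25);rc=near(red(hc),273,187,28)
print("red",rt.sum(),rc.sum(),fit([T,C],[rt,rc],[box(.09,.018,.057,.079)],[*ray(T,368,218,.07)[:2],0]))
blue=lambda h:(h[...,0]>105)&(h[...,0]<135)&(h[...,1]>110)
cop=lambda h:(h[...,0]<18)&(h[...,1]>90)
for m,c,(u,v) in[(blue(ht),T,(299,205)),(blue(ht),T,(297,227)),(blue(ht),T,(330,228)),(cop(ht),T,(315,199))]:
    q=near(m,u,v,8);ys,xs=np.nonzero(q);print("chip",len(xs),ray(c,xs.mean(),ys.mean(),.098))
E
```

```text
top [((446, 252), [8, 206, 52]), ((440, 255), [11, 208, 82]), ((455, 250), [17, 177, 125]), ((368, 218), [1, 190, 125]), ((280, 190), [45, 15, 133]), ((299, 205), [117, 117, 89]), ((315, 199), [11, 144, 124]), ((355, 200), [67, 103, 74])]
sc [((182, 160), [15, 255, 130]), ((180, 190), [14, 255, 103]), ((190, 180), [13, 255, 46]), ((273, 185), [0, 255, 127]), ((330, 160), [23, 17, 117]), ((316, 167), [120, 255, 41]), ((336, 188), [13, 255, 84])]
orange px 131.0 673.0 [ 0.46070375 -0.33372325  0.05      ]
scr (array([ 0.4570891 , -0.33131741,  1.43230026]), np.float64(6.386562323396969))
scr (array([ 0.48225939, -0.32448208,  1.59309403]), np.float64(6.4599905300187075))
plate px 4747.0 4270.0
plate (array([0.55809384, 0.06795865, 0.01170036]), np.float64(0.013918388084115043))
plate (array([0.55887361, 0.06635263, 0.01268781]), np.float64(0.017812370849979338))
plate (array([0.55824309, 0.06735938, 0.01011021]), np.float64(0.03963374213748048))
red 197.0 221.0 (array([ 0.55113948, -0.1136825 ,  0.01785113]), np.float64(0.5048544240260819))
chip 16 [0.5843327  0.07092385 0.098     ]
chip 39 [0.52420422 0.07783595 0.098     ]
chip 35 [ 0.52343597 -0.00854937  0.098     ]
chip 42 [0.59889024 0.03146321 0.098     ]
```

Run:
```python
from h import *
from plant import env
T=env.camera("top");C=env.camera("scene")
ht,hc=hsv(T),hsv(C)
mt=near((ht[...,1]>165),447,252,32)
mc=near((hc[...,1]>225)&(hc[...,0]<22)&(hc[...,2]>25),184,175,34)
print(mt.sum(),mc.sum())
bx=[box(.14,.03,.0,.032),box(.07,.024,.032,.082)]
for cs,ms in(([T],[mt]),([C],[mc]),([T,C],[mt,mc])):print("scr",fit(cs,ms,bx,[.457,-.331,1.4]))
p,_=fit([T,C],[mt,mc],bx,[.457,-.331,1.4])
o=[]
for c,m,(u,v) in((T,mt,(447,252)),(C,mc,(184,175))):
    a=c["color"].copy();b=np.dstack([m*255]*3).astype(np.uint8);k,_=cv2.findContours((rend(c,bx,p)>.5).astype(np.uint8),0,1)
    a=cv2.cvtColor(a,4);cv2.drawContours(b,k,-1,(0,0,255),1);o.append(cv2.resize(np.hstack([x[v-35:v+35,u-40:u+40] for x in(a,b)]),None,fx=4,fy=4,interpolation=0))
cv2.imwrite("pics/m.png",np.vstack(o))
```

```text
732.0 870.0
scr (array([ 0.45767463, -0.3388747 ,  2.90431265]), np.float64(0.14741240758598523))
scr (array([ 0.46491273, -0.3393707 ,  2.95231738]), np.float64(0.2947712418300654))
scr (array([ 0.45758671, -0.34101884,  2.9263747 ]), np.float64(0.3947085794936026))
```

View pics/m.png

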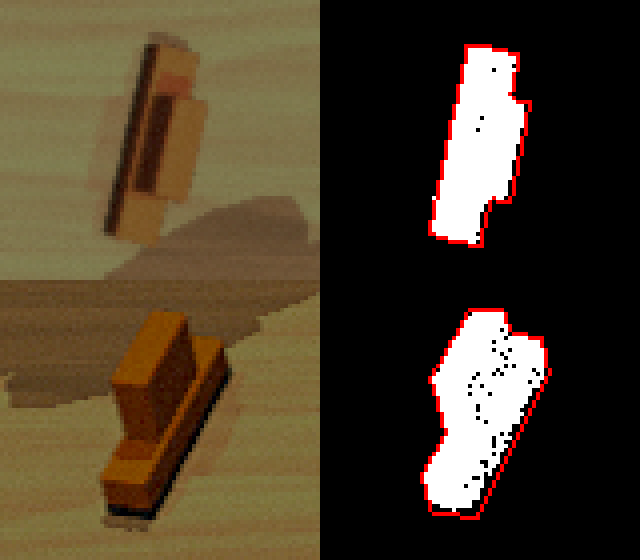

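The red fit outlines match both views, so the scraper is at (0.458,-0.341) with its long axis at -12.4°. The plate is at (0.558,0.067) with yaw about 0.7°, and the pan is at (0.551,-0.114). I'm moving above the scraper now.

Request:
move_arm([
  [[44, -15.5, 0], [0, 0, 0], 0],
  [[44, -15.5, 0], [0, 0, 0], 0],
  [[44, -15.5, 0], [0, 0, 0], 0],
  [[44, -15.5, 0], [0, 0, 0], 0],
  [[44, -15.5, 0], [0, 0, 0], 0],
  [[44, -15.5, 0], [0, 0, 0], 0],
  [[44, -15.5, 0], [0, 0, 0], 0],
  [[44, -15.5, 0], [0, 0, 0], 0],
])

```text
time: 1.1
tcp_pos: [0.4609, -0.3395, 0.2294]
tcp_rot: [0.0, 0.991, 0.135, 0.0]
wrist_force: [0.0, -0.6, -0.3]
opening: 0.0854
grip_force: 0.0
```

Request:
move_arm([
  [[0, 0, 0], [0, 0, 7], 0],
  [[0, 0, 0], [0, 0, 7], 0],
  [[0, 0, 0], [0, 0, 7], 0],
  [[0, 0, 0], [0, 0, 6.8], 0],
  [[0, 0, 0], [0, 0, 0], 0],
  [[0, 0, 0], [0, 0, 0], 0],
])

```text
time: 1.7
tcp_pos: [0.4595, -0.3408, 0.2292]
tcp_rot: [-0.0, 0.994, -0.106, -0.0]
wrist_force: [-0.3, 0.7, 1.1]
opening: 0.0859
grip_force: 0.0
```

```bash
cat > st.py <<'E'
from h import *
from plant import env
def st(tgt=None,yaw=None):
    s=env.read_state();q=s["tcp_rot"];M=R.from_quat([q[1],q[2],q[3],q[0]]).as_matrix()
    y=np.degrees(np.arctan2(M[1,0],M[0,0]))
    print("t",s["time"],"p",s["tcp_pos"].round(4),"yaw",y.round(2),"tilt",np.degrees(np.arccos(-M[2,2])).round(2),"open",round(s["opening"],4),"F",s["wrist_force"].round(1),"grip",s["grip_force"],"q6,7",s["q"][5:].round(2))
    if tgt is not None: print("tool shift mm",(M.T@(np.array(tgt)-s["tcp_pos"])*1000).round(1))
    if yaw is not None: print("turn tool z",-(yaw-y).round(2))
E
python3 -c "
from st import *
st([.458,-.341,.066],-12.4)"
```

```text
t 1.7 p [ 0.4595 -0.3408  0.2292] yaw -12.12 tilt 0.01 open 0.0859 F [-0.3  0.7  1.1] grip 0.0 q6,7 [ 0.94 -1.07]
tool shift mm [ -1.4   0.5 163.2]
turn tool z 0.28
```

Request:
move_arm([
  [[-1, 0, 40], [0, 0, 0.3], 0],
  [[0, 0, 40], [0, 0, 0], 0],
  [[0, 0, 35], [0, 0, 0], 0],
  [[0, 0, 25], [0, 0, 0], 0],
  [[0, 0, 15], [0, 0, 0], 0],
  [[0, 0, 8], [0, 0, 0], 0],
  [[0, 0, 0], [0, 0, 0], 0],
])

```text
time: 2.4
tcp_pos: [0.4583, -0.3405, 0.0658]
tcp_rot: [-0.0, 0.994, -0.109, -0.0]
wrist_force: [-0.5, -1.0, -0.2]
opening: 0.0854
grip_force: 0.0
```

Request:
move_arm([
  [[0, 0, 0], [0, 0, 0], 1],
  [[0, 0, 0], [0, 0, 0], 1],
  [[0, 0, 0], [0, 0, 0], 1],
  [[0, 0, 0], [0, 0, 0], 1],
  [[0, 0, 0], [0, 0, 0], 1],
  [[0, 0, 0], [0, 0, 0], 1],
  [[0, 0, 0], [0, 0, 0], 1],
  [[0, 0, 0], [0, 0, 0], 1],
])

```text
time: 3.2
tcp_pos: [0.4586, -0.3407, 0.0669]
tcp_rot: [0.0, 0.994, -0.11, 0.0]
wrist_force: [-1.2, 1.3, 8.9]
opening: 0.0219
grip_force: 59.4
```

```bash
python3 -c "
from st import *
st([.458,-.341,.066],-12.4)"
```

```text
t 3.2 p [ 0.4586 -0.3407  0.0669] yaw -12.64 tilt 0.03 open 0.0219 F [-1.2  1.3  8.9] grip 59.37218427658081 q6,7 [ 0.56 -1.04]
tool shift mm [-0.6  0.5  0.9]
turn tool z -0.24
```

Request:
move_arm([
  [[0, 0, -15], [0, 0, 0], 1],
  [[0, 0, -30], [0, 0, 0], 1],
  [[0, 0, -40], [0, 0, 0], 1],
  [[0, 0, -40], [0, 0, 0], 1],
  [[0, -15, -25], [0, 0, 0], 1],
  [[0, -30, -10], [0, 0, 0], 1],
  [[0, -40, 0], [0, 0, 0], 1],
  [[0, -40, 0], [0, 0, 0], 1],
])

```text
time: 4.0
tcp_pos: [0.4859, -0.2174, 0.2267]
tcp_rot: [-0.0, 0.994, -0.11, 0.0]
wrist_force: [1.6, 0.9, -2.5]
opening: 0.0224
grip_force: 59.7
```

Request:
move_arm([
  [[-1, -50, 0], [0, 0, 0], 1],
  [[-1, -50, 0], [0, 0, 0], 1],
  [[-1, -50, 0], [0, 0, 0], 1],
  [[-1, -50, 0], [0, 0, 0], 1],
  [[-1, -50, 0], [0, 0, 0], 1],
  [[0, -50, 0], [0, 0, 0], 1],
  [[0, -40, 0], [0, 0, 0], 1],
  [[0, -20, 0], [0, 0, 0], 1],
])

```text
time: 4.8
tcp_pos: [0.5596, 0.1378, 0.226]
tcp_rot: [-0.001, 0.994, -0.108, -0.0]
wrist_force: [-0.1, -1.0, -1.9]
opening: 0.0222
grip_force: 59.7
```

Request:
move_arm([
  [[0, 0, 0], [0, 0, -4], 1],
  [[0, 0, 0], [0, 0, -5], 1],
  [[0, 0, 0], [0, 0, -4.3], 1],
  [[0, 0, 0], [0, 0, 0], 1],
  [[0, 0, 0], [0, 0, 0], 1],
])

```text
time: 5.3
tcp_pos: [0.5597, 0.1336, 0.2264]
tcp_rot: [-0.0, 1.0, 0.005, -0.0]
wrist_force: [0.5, -1.5, -1.9]
opening: 0.0226
grip_force: 59.7
```

```bash
python3 -c "
from st import *
st([.560,.135,.165],.7)
c=env.camera('scene');cv2.imwrite('pics/s2.png',cv2.resize(c['color'][60:290,150:470,::-1],None,fx=2.4,fy=2.4,interpolation=cv2.INTER_CUBIC))
print(proj(c,[[.56,.135,.09],[.56+.07,.12,.09],[.49,.12,.09]]))"
```

```text
t 5.3 p [0.5597 0.1336 0.2264] yaw 0.52 tilt 0.01 open 0.0226 F [ 0.5 -1.5 -1.9] grip 59.66675519943237 q6,7 [ 0.95 -1.7 ]
tool shift mm [ 0.3 -1.4 61.4]
turn tool z -0.18
[[377.80476889 175.45555347]
 [375.71424646 196.8395443 ]
 [367.60203538 156.21964192]]
```

View pics/s2.png

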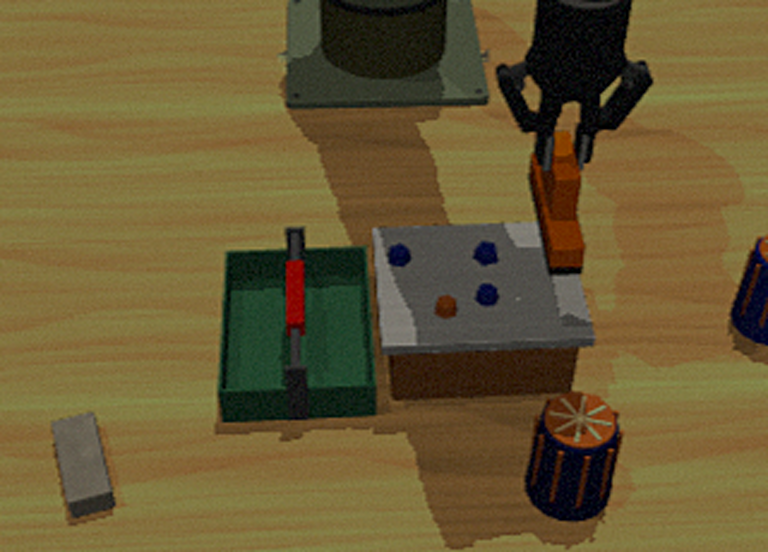

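The picture shows the scraper held level above the plate's right part, around (560,230) in the crop. All four chips, at (400,253), (486,252), (487,294) and (445,306), lie ahead of it.

Request:
move_arm([
  [[0, 0, 20], [0, 0, 0], 1],
  [[0, 0, 25], [0, 0, 0], 1],
  [[0, 0, 13], [0, 0, 0], 1],
  [[0, 0, 5], [0, 0, 0], 1],
  [[0, 0, 0], [0, 0, 0], 1],
  [[0, 0, 2], [0, 0, 0], 1],
  [[0, 0, 2], [0, 0, 0], 1],
  [[0, 0, 0], [0, 0, 0], 1],
])

```text
time: 6.15
tcp_pos: [0.5599, 0.1337, 0.1595]
tcp_rot: [-0.0, 1.0, 0.006, 0.0]
wrist_force: [0.3, 0.8, -1.9]
opening: 0.0221
grip_force: 59.6
```

Request:
move_arm([
  [[0, 0, 1.5], [0, 0, 0], 1],
  [[0, 0, 1.5], [0, 0, 0], 1],
  [[0, 0, 0], [0, 0, 0], 1],
  [[0, 0, 0], [0, 0, 0], 1],
])

```text
time: 6.55
tcp_pos: [0.5599, 0.1338, 0.1569]
tcp_rot: [-0.0, 1.0, 0.006, 0.0]
wrist_force: [-2.3, 0.8, 8.0]
opening: 0.022
grip_force: 61.0
```

Request:
move_arm([
  [[0, 8, 0], [0, 0, 0], 1],
  [[0, 13, 0], [0, 0, 0], 1],
  [[0, 15, 0], [0, 0, 0], 1],
  [[0, 15, 0], [0, 0, 0], 1],
  [[0, 15, 0], [0, 0, 0], 1],
  [[0, 15, 0], [0, 0, 0], 1],
  [[0, 15, 0], [0, 0, 0], 1],
  [[0, 15, 0], [0, 0, 0], 1],
])

```text
time: 7.35
tcp_pos: [0.5615, 0.0229, 0.1569]
tcp_rot: [-0.001, 1.0, 0.006, 0.001]
wrist_force: [-3.9, 24.7, 42.9]
opening: 0.0226
grip_force: 72.1
```

Request:
move_arm([
  [[0, 15, 0], [0, 0, 0], 1],
  [[0, 15, 0], [0, 0, 0], 1],
  [[0, 15, 0], [0, 0, 0], 1],
  [[0, 12, 0], [0, 0, 0], 1],
  [[0, 6, 0], [0, 0, 0], 1],
  [[0, 0, 0], [0, 0, 0], 1],
  [[0, 0, 0], [0, 0, 0], 1],
])

```text
time: 8.05
tcp_pos: [0.5617, -0.0399, 0.1562]
tcp_rot: [-0.0, 1.0, 0.006, -0.0]
wrist_force: [-0.7, 0.3, -0.6]
opening: 0.0225
grip_force: 61.5
```

```bash
python3 -c "
from st import *
st([.558,.08,.157],.7)
c=env.camera('scene');cv2.imwrite('pics/s3.png',cv2.resize(c['color'][90:270,200:440,::-1],None,fx=3.2,fy=3.2,interpolation=cv2.INTER_CUBIC))"
```

```text
t 8.05 p [ 0.5617 -0.0399  0.1562] yaw 0.67 tilt 0.03 open 0.0225 F [-0.7  0.3 -0.6] grip 61.50171129964292 q6,7 [ 0.74 -1.41]
tool shift mm [  -2.3 -119.9   -0.8]
turn tool z -0.03
```

View pics/s3.png

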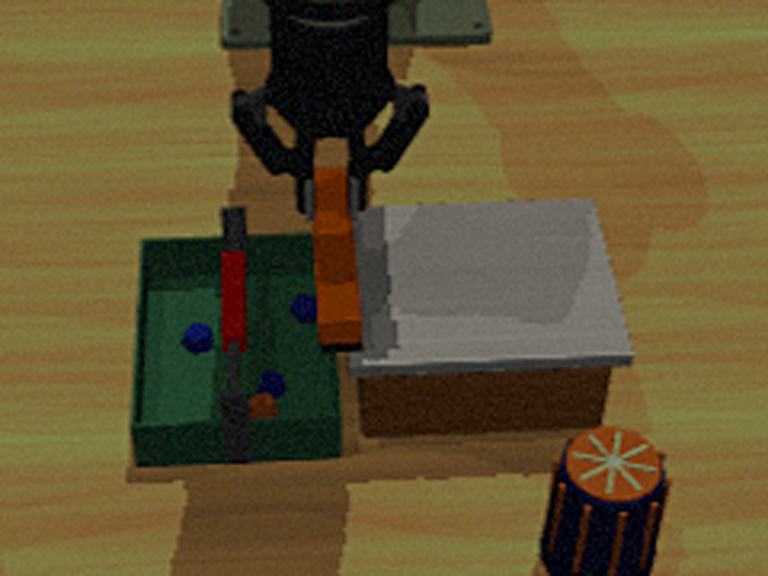

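All four chips are in the pan: blue at (197,337), (303,305) and (270,385), copper at (262,405). The plate is bare, so next I set the scraper back on it.

Request:
move_arm([
  [[0, 0, -12], [0, 0, 0], 1],
  [[0, -15, -6], [0, 0, 0], 1],
  [[0, -30, 0], [0, 0, 0], 1],
  [[-2, -40, 0], [0, 0, 0], 1],
  [[0, -35, 0], [0, 0, 0], 1],
  [[0, -20, 5], [0, 0, 0], 1],
  [[0, 0, 8], [0, 0, 0], 1],
  [[0, 0, 0], [0, 0, 0], 1],
])

```text
time: 8.9
tcp_pos: [0.5576, 0.1004, 0.161]
tcp_rot: [0.0, 1.0, 0.006, -0.001]
wrist_force: [0.6, 0.0, -1.3]
opening: 0.0225
grip_force: 61.4
```

Request:
move_arm([
  [[0, 0, 3], [0, 0, 0], 1],
  [[0, 0, 1.5], [0, 0, 0], 1],
  [[0, 0, 0], [0, 0, 0], 1],
  [[0, 0, 0], [0, 0, 0], 1],
])

```text
time: 9.3
tcp_pos: [0.5583, 0.0993, 0.157]
tcp_rot: [-0.0, 1.0, 0.005, 0.0]
wrist_force: [-0.6, -1.0, -1.3]
opening: 0.0224
grip_force: 61.4
```

Request:
move_arm([
  [[0, 0, 0.5], [0, 0, 0], 1],
  [[0, 0, 0], [0, 0, 0], 0.6],
  [[0, 0, 0], [0, 0, 0], 0.3],
  [[0, 0, 0], [0, 0, 0], 0],
  [[0, 0, 0], [0, 0, 0], 0],
  [[0, 0, 0], [0, 0, 0], 0],
  [[0, 0, 0], [0, 0, 0], 0],
  [[0, 0, 0], [0, 0, 0], 0],
])

```text
time: 10.1
tcp_pos: [0.5581, 0.0996, 0.1563]
tcp_rot: [-0.0, 1.0, 0.006, -0.0]
wrist_force: [-0.4, -0.8, 0.5]
opening: 0.0849
grip_force: 0.0
```

Request:
move_arm([
  [[0, 0, -15], [0, 0, 0], 0],
  [[0, 0, -30], [0, 0, 0], 0],
  [[0, 0, -40], [0, 0, 0], 0],
  [[0, 0, -30], [0, 0, 0], 0],
  [[0, 0, 0], [0, 0, 0], 0],
  [[0, 0, 0], [0, 0, 0], 0],
])

```text
time: 10.7
tcp_pos: [0.5581, 0.0997, 0.2714]
tcp_rot: [-0.0, 1.0, 0.006, 0.0]
wrist_force: [-0.0, 0.1, -0.1]
opening: 0.0854
grip_force: 0.0
```

Run:
```python
from st import *
T=env.camera("top");C=env.camera("scene");ht,hc=hsv(T),hsv(C)
red=lambda h,s:((h[...,0]<6)|(h[...,0]>172))&(h[...,1]>s)&(h[...,2]>40)
b=[box(.09,.018,.057,.079)]
for s in(130,160):
    rt=near(red(ht,s),368,218,30);rc=near(red(hc,s),273,187,32);print(rt.sum(),rc.sum(),rend(T,b,[.551,-.114,.02]).sum(),rend(C,b,[.551,-.114,.02]).sum())
    for cs,ms in(([T],[rt]),([C],[rc]),([T,C],[rt,rc])):print(fit(cs,ms,b,[.551,-.114,.0]))
# green pan footprint in top
g=near((ht[...,0]>50)&(ht[...,0]<95)&(ht[...,1]>80),367,218,60);k=max(cv2.findContours(g.astype(np.uint8),0,1)[0],key=cv2.contourArea)
m=np.zeros(g.shape,np.uint8);cv2.drawContours(m,[cv2.convexHull(k)],-1,1,-1)
print("pan",m.sum(),fit([T],[m.astype(float)],[box(.2,.15,.045,.045)],[.551,-.114,0]))
st([.551,-.114,.235],1.)
cv2.imwrite('pics/s4.png',np.vstack([cv2.resize(i[:,:,::-1],(640,300),interpolation=cv2.INTER_CUBIC) for i in(C["color"][100:250,200:520],T["color"][140:290,200:520])]))
```

```text
197.0 233.0 259.58039215686273 271.6627450980392
(array([ 0.55176591, -0.11391326,  0.02437745]), np.float64(0.2908928038220364))
(array([ 0.55039297, -0.11379258,  0.01742206]), np.float64(0.15408566860220485))
(array([ 0.55179755, -0.11380135,  0.01713534]), np.float64(0.4673278509460472))
196.0 231.0 259.58039215686273 271.6627450980392
(array([ 0.55176591, -0.11391326,  0.02437745]), np.float64(0.29747899159663865))
(array([ 0.55039297, -0.11379258,  0.01742206]), np.float64(0.16407775231304644))
(array([ 0.55054445, -0.11359154,  0.01573028]), np.float64(0.46349933912959124))
pan 1809 (array([ 0.5503143 , -0.08940399, -0.08465812]), np.float64(1.1293293879187938))
t 10.8 p [0.5578 0.0996 0.2704] yaw 0.66 tilt 0.08 open 0.0852 F [-0.3 -0.3 -0.3] grip 0.0 q6,7 [ 1.05 -1.66]
tool shift mm [ -9.2 213.5  35.5]
turn tool z -0.34
```

View pics/s4.png

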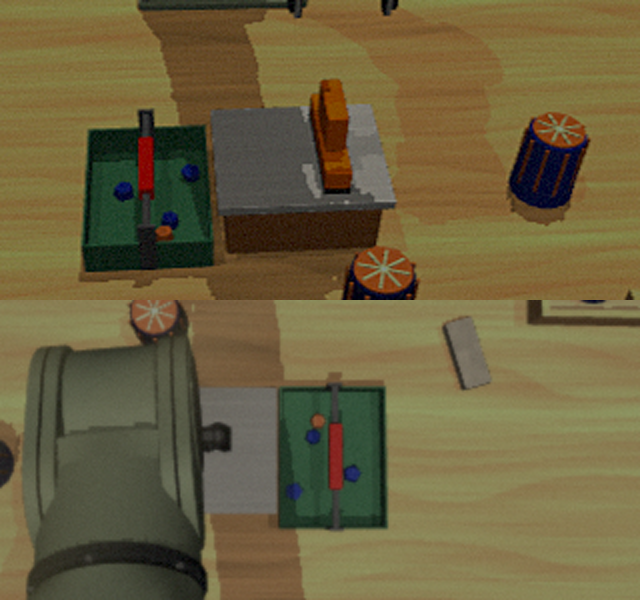

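The scraper stands on the plate at crop position (335,140). All four chips lie flat in the pan, and the red grip is at (0.551,-0.114).

Request:
move_arm([
  [[-1, 20, 0], [0, 0, 0], 0],
  [[-1, 35, 0], [0, 0, 0], 0],
  [[-2, 45, 0], [0, 0, 0], 0],
  [[-2, 45, 0], [0, 0, 0], 0],
  [[-2, 40, 10], [0, 0, -0.3], 0],
  [[-1, 20, 15], [0, 0, 0], 0],
  [[0, 8.5, 10], [0, 0, 0], 0],
  [[0, 0, 0], [0, 0, 0], 0],
])

```text
time: 11.6
tcp_pos: [0.5511, -0.1142, 0.2346]
tcp_rot: [-0.0, 1.0, 0.008, -0.001]
wrist_force: [-0.1, 1.0, 0.4]
opening: 0.0853
grip_force: 0.0
```

```bash
python3 -c "
from st import *
st([.551,-.1137,.074],.9)"
```

```text
t 11.6 p [ 0.5511 -0.1142  0.2346] yaw 0.9 tilt 0.17 open 0.0853 F [-0.1  1.   0.4] grip 0.0 q6,7 [ 0.94 -1.29]
tool shift mm [  0.4  -0.4 160.6]
turn tool z -0.0
```

Request:
move_arm([
  [[0, 0, 20], [0, 0, 0], 0.3],
  [[0, 0, 35], [0, 0, 0], 0.3],
  [[0, 0, 40], [0, 0, 0], 0.3],
  [[0, 0, 35], [0, 0, 0], 0.3],
  [[0, 0, 20], [0, 0, 0], 0.3],
  [[0, 0, 9], [0, 0, 0], 0.3],
  [[0, 0, 1.5], [0, 0, 0], 0.3],
  [[0, 0, 0], [0, 0, 0], 0.3],
])

```text
time: 12.4
tcp_pos: [0.5523, -0.1135, 0.0767]
tcp_rot: [-0.0, 1.0, 0.009, 0.0]
wrist_force: [0.1, -0.4, -1.0]
opening: 0.0598
grip_force: 0.0
```

Request:
move_arm([
  [[0, 0, 0], [0, 0, 0], 0.6],
  [[0, 0, 0], [0, 0, 0], 0.7],
  [[0, 0, 0], [0, 0, 0], 0.8],
  [[0, 0, 0], [0, 0, 0], 1],
  [[0, 0, 0], [0, 0, 0], 1],
  [[0, 0, 0], [0, 0, 0], 1],
  [[0, 0, 0], [0, 0, 0], 1],
  [[0, 0, 0], [0, 0, 0], 1],
])

```text
time: 13.2
tcp_pos: [0.552, -0.1139, 0.0765]
tcp_rot: [-0.0, 1.0, 0.008, 0.0]
wrist_force: [-0.2, 1.9, 9.5]
opening: 0.0124
grip_force: 58.6
```

Request:
move_arm([
  [[0, 0, -2], [0, 0, 0], 1],
  [[0, 0, -5], [0, 0, 0], 1],
  [[0, 0, -8], [0, 0, 0], 1],
  [[0, 0, -10], [0, 0, 0], 1],
  [[0, 0, -10], [0, 0, 0], 1],
  [[0, 0, -5], [0, 0, 0], 1],
  [[0, 0, 0], [0, 0, 0], 1],
  [[0, 0, 0], [0, 0, 0], 1],
])

```text
time: 14.0
tcp_pos: [0.5517, -0.1139, 0.1157]
tcp_rot: [-0.0, 1.0, 0.008, -0.0]
wrist_force: [-0.1, -0.2, -0.6]
opening: -0.0003
grip_force: 0.0
```

```bash
python3 -c "
from st import *
st()
C=env.camera('scene');cv2.imwrite('pics/s5.png',cv2.resize(C['color'][90:270,200:440,::-1],None,fx=3.2,fy=3.2,interpolation=cv2.INTER_CUBIC))"
```

```text
t 14.0 p [ 0.5517 -0.1139  0.1157] yaw 0.96 tilt 0.01 open -0.0003 F [-0.1 -0.2 -0.6] grip 0.0 q6,7 [ 0.64 -1.26]
```

View pics/s5.png

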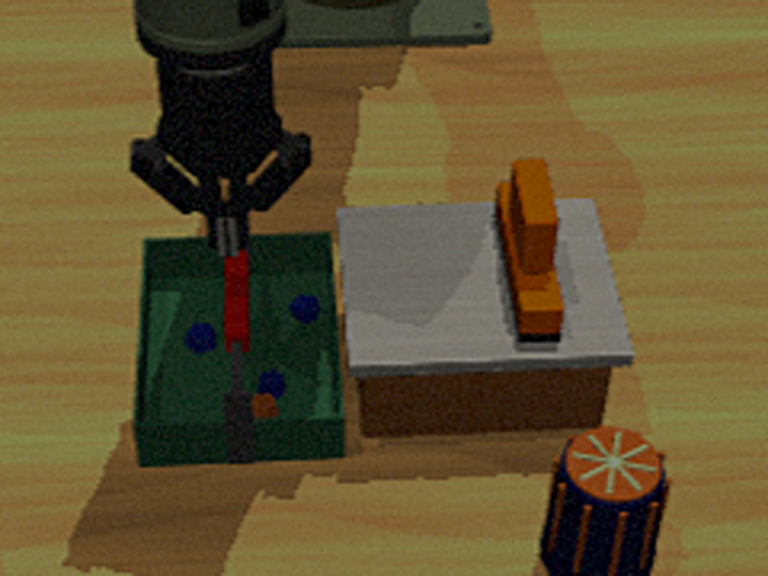

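The gripper slipped off. The pan still stands in place with its chips, and the closed fingertips show at (230,253) in the crop. I'll check their projected position against the grip.

```bash
python3 -c "
from st import *
C=env.camera('scene')
f=lambda P:((proj(C,P)-[200,90])*3.2).round(0).tolist()
print('tip',f([[.5517,-.1139,z] for z in(.09,.10,.11,.12)]))
print('grip top centre/ends',f([[.551,-.1137,.079],[.596,-.1137,.079],[.506,-.1137,.079]]))
hc=hsv(C);r=((hc[...,0]<6)|(hc[...,0]>172))&(hc[...,1]>130)&(hc[...,2]>40)
b=[box(.09,.018,.057,.079)];rc=near(r,273,187,32);print(rc.sum(),fit([C],[rc],b,[.551,-.114,0.]))
T=env.camera('top');h=hsv(T);g=((h[...,0]<6)|(h[...,0]>172))&(h[...,1]>130)&(h[...,2]>40)
print(near(g,368,218,30).sum())"
```

```text
tip [[230.0, 276.0], [229.0, 266.0], [229.0, 256.0], [228.0, 245.0]]
grip top centre/ends [[231.0, 286.0], [231.0, 329.0], [232.0, 245.0]]
225.0 (array([ 0.55074681, -0.11158773,  0.01012957]), np.float64(0.21903267973856208))
0.0
```

The tips stand nearer the TCP than assumed, so the pads only caught the top of the grip. I'll regrasp about 20 mm deeper.

Request:
move_arm([
  [[0, 0, -10], [0, 0, 0], 0.3],
  [[0, 0, 0], [0, 0, 0], 0.3],
  [[0, 0, 0], [0, 0, 0], 0.3],
  [[0, 0, 0], [0, 0, 0], 0.3],
  [[0, 0, 0], [0, 0, 0], 0.3],
  [[0, -1.2, 20], [0, 0, 0], 0.3],
  [[0, 0, 10], [0, 0, 0], 0.3],
  [[0, 0, 0], [0, 0, 0], 0.3],
])

```text
time: 14.95
tcp_pos: [0.5511, -0.1126, 0.0946]
tcp_rot: [-0.0, 1.0, 0.008, -0.001]
wrist_force: [0.1, -0.9, 0.5]
opening: 0.0599
grip_force: 0.0
```

Request:
move_arm([
  [[0, 0, 10], [0, 0, 0], 0.3],
  [[0, 0, 10], [0, 0, 0], 0.3],
  [[0, 0, 8], [0, 0, 0], 0.3],
  [[0, 0, 6], [0, 0, 0], 0.3],
  [[0, 0, 4], [0, 0, 0], 0.3],
  [[0, 0, 0], [0, 0, 0], 0.3],
  [[0, 0, 0], [0, 0, 0], 0.3],
])

```text
time: 15.65
tcp_pos: [0.5518, -0.1128, 0.058]
tcp_rot: [-0.0, 1.0, 0.008, 0.0]
wrist_force: [-0.5, 0.4, 0.1]
opening: 0.06
grip_force: 0.0
```

```bash
python3 -c "
from st import *
st()
C=env.camera('scene');cv2.imwrite('pics/s6.png',cv2.resize(C['color'][110:250,200:400,::-1],None,fx=4,fy=4,interpolation=cv2.INTER_CUBIC))"
```

```text
t 15.65 p [ 0.5518 -0.1128  0.058 ] yaw 0.95 tilt 0.01 open 0.06 F [-0.5  0.4  0.1] grip 0.0 q6,7 [ 0.52 -1.25]
```

View pics/s6.png

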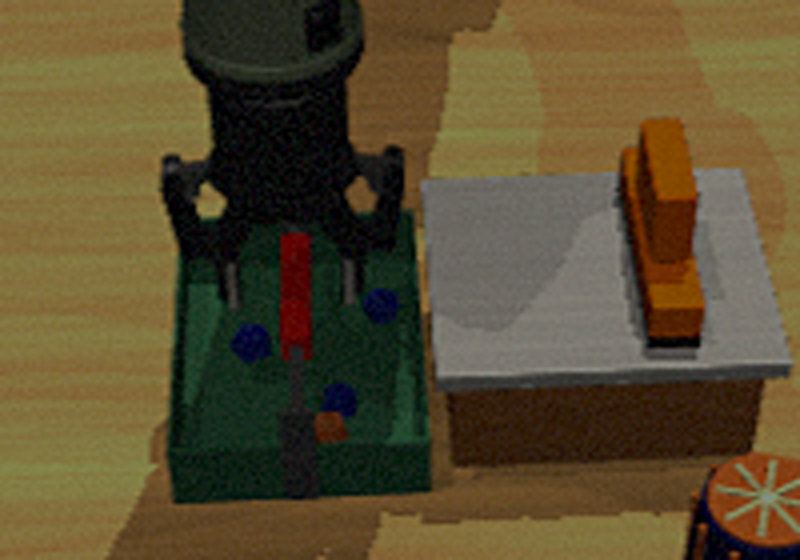

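The fingers straddle the red grip, with tips near row 305 and the grip spanning rows 232-355. I'll check the tool's true x offset using the released scraper, which was let go at TCP (0.558,0.0996).

Run:
```python
from st import *
C=env.camera("scene");hc=hsv(C)
u,v=map(int,proj(C,[.558,.0996,.13])[0])
mc=near((hc[...,1]>225)&(hc[...,0]<22)&(hc[...,2]>25),u,v,32)
bx=[box(.14,.03,.096,.122),box(.07,.024,.122,.172)]
print(mc.sum(),fit([C],[mc],bx,[.558,.0996,0.]))
print(((proj(C,[[.552+d,-.1128+s*.03,z] for z in(.04,.06,.08) for d in(-.011,.011) for s in(1,)])-[200,110])*4).round(0).tolist())
```

```text
779.0 (array([ 0.55680789,  0.10195666, -0.01551843]), np.float64(0.15112386417981827))
[[344.0, 311.0], [344.0, 337.0], [343.0, 288.0], [343.0, 313.0], [341.0, 263.0], [342.0, 289.0]]
```

Request:
move_arm([
  [[0, 0, 5], [0, 0, 0], 0.3],
  [[0, 0, 5], [0, 0, 0], 0.3],
  [[0, 0, 0], [0, 0, 0], 0.6],
  [[0, 0, 0], [0, 0, 0], 0.8],
  [[0, 0, 0], [0, 0, 0], 1],
  [[0, 0, 0], [0, 0, 0], 1],
  [[0, 0, 0], [0, 0, 0], 1],
  [[0, 0, 0], [0, 0, 0], 1],
])

```text
time: 16.55
tcp_pos: [0.5517, -0.1127, 0.048]
tcp_rot: [-0.0, 1.0, 0.008, 0.0]
wrist_force: [-1.2, 1.7, 4.7]
opening: 0.0175
grip_force: 59.8
```

Request:
move_arm([
  [[0, 0, 0], [0, 0, 0], 1],
  [[0, 0, 0], [0, 0, 0], 1],
  [[0, 0, 0], [0, 0, 0], 1],
])

```text
time: 16.85
tcp_pos: [0.5518, -0.1126, 0.048]
tcp_rot: [-0.0, 1.0, 0.008, 0.0]
wrist_force: [-1.2, 2.1, 5.9]
opening: 0.017
grip_force: 59.8
```

Now the opening is 17 mm, which matches the grip. Lifting gently, with a slight shift away from the plate.

Request:
move_arm([
  [[0, 0, -3], [0, 0, 0], 1],
  [[0, 2, -5], [0, 0, 0], 1],
  [[0, 4, -7], [0, 0, 0], 1],
  [[0, 4, -8], [0, 0, 0], 1],
  [[0, 4, -8], [0, 0, 0], 1],
  [[0, 3, -6], [0, 0, 0], 1],
  [[0, 1, -3], [0, 0, 0], 1],
  [[0, 0, 0], [0, 0, 0], 1],
])

```text
time: 17.65
tcp_pos: [0.5522, -0.1309, 0.0882]
tcp_rot: [0.0, 1.0, 0.008, 0.0]
wrist_force: [0.0, 0.8, -4.9]
opening: 0.0169
grip_force: 58.7
```

Holding about 0.5 kg. On up.

Request:
move_arm([
  [[0, 2, -5], [0, 0, 0], 1],
  [[0, 3, -10], [0, 0, 0], 1],
  [[0, 3, -15], [0, 0, 0], 1],
  [[0, 3, -20], [0, 0, 0], 1],
  [[0, 3, -20], [0, 0, 0], 1],
  [[0, 3, -20], [0, 0, 0], 1],
  [[0, 2, -20], [0, 0, 0], 1],
  [[0, 0, -15], [0, 0, 0], 1],
])

```text
time: 18.45
tcp_pos: [0.5523, -0.1503, 0.2147]
tcp_rot: [0.0, 1.0, 0.008, 0.0]
wrist_force: [-0.2, -0.2, -4.6]
opening: 0.0171
grip_force: 58.8
```

Request:
move_arm([
  [[0, 0, -10], [0, 0, 0], 1],
  [[0, 0, -7], [0, 0, 0], 1],
  [[0, 0, -3], [0, 0, 0], 1],
  [[0, 0, 0], [0, 0, 0], 1],
  [[0, 0, 0], [0, 0, 0], 1],
  [[0, 0, 0], [0, 0, 0], 1],
  [[0, 0, 0], [0, 0, 0], 1],
  [[0, 0, 0], [0, 0, 0], 1],
])

```text
time: 19.25
tcp_pos: [0.5523, -0.1497, 0.2326]
tcp_rot: [-0.0, 1.0, 0.008, -0.0]
wrist_force: [0.2, 0.2, -4.5]
opening: 0.0175
grip_force: 58.8
```

```bash
python3 -c "
from st import *
st()
C=env.camera('scene');cv2.imwrite('pics/s7.png',cv2.resize(C['color'][60:260,180:420,::-1],None,fx=3,fy=3,interpolation=cv2.INTER_CUBIC))
for z in(.15,.18,.20):print(z,((proj(C,[[.552+a*.1,-.15+b*.075,z+.045] for a,b in((1,1),(1,-1),(-1,-1),(-1,1))])-[180,60])*3).round(0).tolist())"
```

```text
t 19.25 p [ 0.5523 -0.1497  0.2326] yaw 0.96 tilt 0.02 open 0.0175 F [ 0.2  0.2 -4.5] grip 58.75645995140076 q6,7 [ 0.95 -1.23]
0.15 [[323.0, 335.0], [101.0, 341.0], [126.0, 166.0], [320.0, 161.0]]
0.18 [[322.0, 302.0], [95.0, 308.0], [121.0, 133.0], [318.0, 129.0]]
0.2 [[321.0, 279.0], [90.0, 285.0], [117.0, 111.0], [317.0, 107.0]]
```

View pics/s7.png

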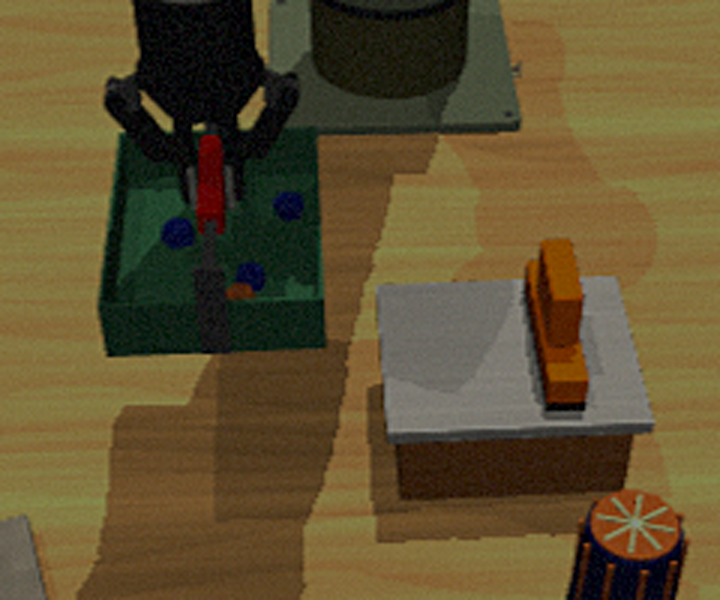

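The pan's rim corners are at (322,302), (100,308), (120,133) and (318,129). They match the projection for a level pan with its underside at 0.18 m. All four chips are inside, and the scraper stands on the plate. Handing in.

```bash
python3 -c "
from plant import env
print(env.job_done())"
```

```text
the job is handed in; nothing more can be done
None
```

I handed the job in with all four chips in the pan, held level at about 0.18 m and clear of the plate, and the scraper standing on the plate; the first grasp of the pan slipped off, the second, deeper one held, and no verdict was returned.

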